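Release the cam lock and feed the lock-cylinder carriage home

TASK

On the locksmith's jig, push the cam's lever round by its upright post until the cam's low point squarely faces the carriage, and only then push the carriage forward, fully home against its two end stops. Use the fingertips only and push gently, without squeezing or forcing anything. The brass lock cylinder rides along standing in its pocket; do not pick it up, and leave the other things on the bench where they lie.

Things in the scene. Friction and masses are not known exactly. Their poses are not given: they have to be found in the camera images.
- jig: Grey jig plate fixed to the bench, 12 mm high. Origin: on the cam's vertical axis, at bench level. x is 'forward' (the way the carriage is pushed, towards the cam), y left, z up. Plate: x -142 to +98 mm, y +-65 mm. Guide rails, 28 mm high, at y = +-52 to +-62 mm, x = -130 to -15 mm. Two end stops, 42 mm high, faces at x = -15.5 mm, y = +-44 to +-58 mm.
- cam: Steel eccentric cam: disc of radius 28 mm, z 13 to 44 mm, its centre 14 mm off the axis. Origin = the jig's origin. Its x axis points along its lever, which lies over the high side. The low point faces the carriage when the lever points straight forward (cam x along jig x), 70 to 180 degrees from its start on either side. Turns endlessly either way; otherwise it blocks the carriage.
- post (a point): Upright steel post at the end of the cam's lever, 14 mm in diameter, 59 to 103 mm above the bench, a black 20 mm ball on top (to 114 mm). This point is on its axis, 65 mm from the cam axis, 80 mm above the bench. The lever bar below is 14 mm wide, z 50 to 59 mm. Turning takes about 3 N at the post; the cam stays where it is left, and pushing the carriage does not turn it.
- carriage: Follower slide: aluminium block with a steel front face, 92 mm long (along jig x), 100 mm wide, 13 to 47 mm above the bench. Origin at the centre of its underside. Slides only along jig x, about 3 N of friction, and stays where it is left. Starts fully back (origin at jig x = -91.5 mm); home is 30 mm further forward (-61.5 mm), front face against the end stops.
- push_face (a point): Centre of the carriage's flat rear face (100 mm wide, 13 to 47 mm above the bench), 30 mm above the bench: push here, along jig +x. At jig x = -137.5 mm fully back, -107.5 mm when home.
- cylinder_mid (a point): Centre of the loose brass lock cylinder, 22 mm in diameter, 32 mm high, standing upright in a 12 mm deep round pocket of 26 mm diameter in the carriage's top, 25 mm from its rear face. Its centre is 51 mm and its top 67 mm above the bench.
- padlock_big: Bystander: loose brass padlock lying flat, body 45 x 50 x 20 mm, shackle towards its +x, 56 mm from the origin at most. Origin at the centre of the body's underside.
- padlock_small: Bystander: loose dark steel padlock lying flat, body 34 x 38 x 20 mm, shackle towards its +x, 40 mm from the origin at most. Origin at the centre of the body's underside.
- screwdriver: Bystander: loose screwdriver with a blue handle lying along its x axis, origin under its middle.
- oil: Bystander: loose white bottle with a red cap, 44 mm in diameter, 110 mm high, standing. Origin at the centre of its underside.
- pin_cup: Bystander: loose steel cup, 60 mm in diameter, 45 mm high, standing. Origin at the centre of its underside.
- key_blank: Bystander: loose brass key blank lying flat, 58 x 24 x 4 mm. Origin under the centre of its round bow, blade to its +x.
- brush: Bystander: loose brush lying along its x axis, origin under its middle.
Mind the look-alikes: they are no part of the job. Of the things that look like the part that bears cylinder_mid, the smallest one is meant.

How it is judged (in metres and radians):
On the way, in this order (a step that is already met when the one before it is completed fails the run):
1. the cam's low point faces the carriage (lever within about 14 degrees of straight forward) while the carriage is still back (x of post in the frame of jig above 0 m and y of post in the frame of jig between -0.016 and 0.016 m and x of push_face in the frame of jig below -0.1295 m), for 0.2 s.
2. the carriage is pushed home (x of post in the frame of jig above 0 m and y of post in the frame of jig between -0.016 and 0.016 m and x of push_face in the frame of jig above -0.11 m), for 0.2 s.
At the end, for the whole second after the job is handed in: The lever points straight forward within about 14 degrees, the carriage is home within 2.5 mm, both are at rest, and the lock cylinder stands upright in its pocket (all of step 2 and linear speed of carriage below 0.005 m/s and angular speed of cam below 0.05 rad/s and x of cylinder_mid in the frame of carriage between -0.0245 and -0.0175 m and z of cylinder_mid in the frame of jig below 0.055 m and angle between cylinder_mid's own z axis and vertical below 0.2 rad); the robot touches nothing.
It fails at once if the carriage is forced forward by more than 10 mm with the cam more than about 25 degrees off its low point (x of push_face in the frame of jig above -0.1275 m and (x of post in the frame of jig below 0 m or y of post in the frame of jig above 0.028 m or y of post in the frame of jig below -0.028 m)).
It fails at once if the lock cylinder is lifted from its pocket or tipped (z of cylinder_mid in the frame of jig above 0.059 m or angle between cylinder_mid's own z axis and vertical above 0.5 rad).
It fails at once if the cam's lever is squeezed or pushed with more than 30 N (contact force between the fingers and cam above 30 N).
It fails at once if the carriage is squeezed or pushed with more than 60 N (contact force between the fingers and carriage above 60 N).
It fails at once if a bystander is moved by more than 30 mm or lifted (distance of any of padlock_big, padlock_small, screwdriver, oil, pin_cup, key_blank, brush from where it was at the start of the episode above 0.03 m).
It also fails if it takes over 51 s, if anything falls off the work surface, if the arm or the gripper's body presses on something with over 40 N, if the wrist force passes 120 N, or if a joint passes its speed limit or range.

ROBOT

A 6-joint arm with a two-finger parallel gripper is mounted at the origin on the work surface. World frame = base frame: x ahead of the robot, y to its left, z up, the work surface at z = 0. Lengths are in m, angles in degrees, forces in N, time in s.
With the tool pointing down it reaches from about 0.375 to 0.9 m from the base axis. Payload 3.1 kg.
Tool frame: the origin (TCP) lies on the centre line of the jaws, within the pads' length; the fingertips stand 25 mm ahead of it and the grasp point (between the pads) lies 6 mm ahead of it; z points along the fingers, y is the line along which they close (so a half turn about z gives the same grasp; the last joint's range is limited). The gripper opens to 87 mm and grips with 3 to 60 N. Pads are 19 mm wide; open, the fingers measure 117 mm over their backs; the gripper's body (75 mm by 190 mm) begins 51 mm behind the grasp point.
Start: joints at [58.757, 30.224, 82.088, -0, 67.689, -10.227], TCP at [0.224, 0.583, 0.248] pointing down, gripper open.
Joint ranges: [-176.69, 176.69], [-43.24, 126.21], [12.49, 139.97], [-82, 262], [0, 151.66], [-163.58, 163.58]. Speed limits (degrees/s): [159.86, 159.86, 180, 180, 180, 180].

INTERFACE

Orientations are given as a 3x3 rotation matrix whose columns are the frame's x, y, z axes.
In Python, from rig import bot, cams, models gives the robot as it stands. The module is installed in compiled form; this text tells all that it offers.
- The arm moves only by the shell command python3 -m handwheel 'ROWS' [OPENING]. ROWS is JSON, a list of rows, each a list of 6 numbers: the shift along the world's x, y, z each as a share of 1 m, from -1 to 1, then the turn, a rotation vector about the world's x, y, z each as a share of 2 rad, from -1 to 1. In form: [[dx, dy, dz, wx, wy, wz], ...]. A call has exactly 8 rows; each row is the pose to reach, as a shift and turn from the pose commanded when the call began; what a row does not reach only later rows make up. A row lasts 1/12 s, in which the tool goes at most 41.7 mm and 7.16 degrees, less where a joint would pass 70% of its speed; a pose out of reach is approached as far as the arm can. A call with a number of a shift or a turn outside -1 to 1 is refused whole. A call with a gripper value outside its range is refused whole. OPENING is the opening, from -1 (shut) to 1 (fully open), so that 0 is half open, set as the call begins (- or left out, the last holds). The fingers move at their own pace and stop on an object; the grip force is fixed at half the most. Time passes only in rows, so rows that repeat a pose let the fingers close, or fill a call up. It gives the time, the measured TCP pose, the force, the opening and the grip force at its end, in the units of the state.
- bot.read_state(): the state, without advancing time (a new reading comes with each control period).
- cams.capture(name): name is "side" or "top" or "wrist"; returns (picture, depth): 420x560x3 uint8, blue, green, red; 420x560 float32, m along the optical axis (not along the pixel's ray), 0 where there is no reading.
- cams.calibration(name): a dict with "mtx" (3x3 intrinsics, pixels), "R" (3x3) and "t" (3): a world point X has camera coordinates R X + t; the wrist camera has in their place "tool_from_camera" (4x4, takes a point from camera to tool coordinates, whose origin is the TCP and whose axes are the flange's). Camera axes: x right, y down, z forward; pixel columns grow to the right and rows downward; lengths in m; the calibration is good to about 2 mm. The wrist camera is an equidistant fisheye: a pixel r from the principal point sees the ray r / f radians off the axis. A picture is of the moment at which its call begins: read the wrist's pose just before it. calibration takes no time and is no camera call.
- bot.hand_in(): hands the job in; it is judged then, once.
Trained networks look in the newest picture that a camera, given by its name, has taken for a name from the list of things; names that differ only in an ending like _2 or _b are one class to them, and where a whole thing is asked for, a point or a joint stands for the part that bears it (a point fixed in the world has none). Each returns a list of dicts, best first, with "conf" (0 to 1); they miss things now and then, are a little off and sometimes report something else, mostly with a low value. They report only what shows in the picture. A call takes as long as a camera call. They do not tell look-alikes from the thing itself.
- models.spot_in(query, camera): "position" ([column, row] in pixels, amid what is visible of it).
- models.tip_of(query, camera): "position" ([column, row] in pixels: a listed point, or the origin of a listed thing).
The state is a dict: "time_s": time; "joint_positions": joint angles; "qvel": joint speeds; "tau": joint torques, N m; "position": TCP position; "tcp_rot": TCP orientation; "force": force on the tool from outside, world axes, zero at the start; "moment": the same for the moment, N m; "opening": opening from 0.0 (shut) to 1.0 (fully open); "grasp_force": force on a finger pad.
Only numpy, scipy, OpenCV 4.12 (cv2) and the standard library are available. Lean on these libraries where they do the work, as an engineer would, in place of code of your own. Each camera call takes 0.05 s, during which the arm holds its last target. There are 200 camera calls.

## Working session

There is one attempt and no reset: what is moved stays moved. The work goes in short steps, Python scripts to look and compute and a shell command to move; the robot and the scene stay as the last step left them, time stands still between calls to the robot, and variables do not carry over. Pictures are saved under pics/ and viewed, at most 10 in all, crops included, and the job is handed in when it is done.

```bash
mkdir -p pics
cat > h.py <<'E'
import numpy as np, cv2
from rig import bot, cams, models
def ray(name,uv):
    c=cams.calibration(name);K=np.array(c['mtx']);R=np.array(c['R']);t=np.array(c['t']).ravel()
    d=R.T@np.linalg.inv(K)@np.array([uv[0],uv[1],1.]);return -R.T@t,d
def atz(name,uv,z):
    o,d=ray(name,uv);return o+d*(z-o[2])/d[2]
E
python3 - <<'E'
from h import *
for n in ['top','side']:
    p,d=cams.capture(n);cv2.imwrite(f'pics/{n}1.png',p)
    for q,z in [('post',.08),('jig',0),('carriage',.013),('push_face',.03),('cylinder_mid',.051),('cam',0.0),('oil',0),('pin_cup',0),('padlock_big',0),('padlock_small',0),('screwdriver',0),('brush',0),('key_blank',0)]:
        for r in models.tip_of(q,n)[:3]:
            print(n,q,round(r['conf'],2),np.round(r['position'],0),np.round(atz(n,r['position'],z),3))
s=bot.read_state();print(s['time_s'],s['position'],s['tcp_rot'],s['opening'])
E
```

```text
top post 0.57 [251. 205.] [0.585 0.136 0.08 ]
top jig 0.68 [275. 203.] [0.608 0.081 0.   ]
top carriage 0.87 [272. 237.] [0.521 0.089 0.013]
top push_face 0.86 [273. 259.] [0.465 0.086 0.03 ]
top cylinder_mid 0.67 [245. 280.] [0.415 0.15  0.051]
top cylinder_mid 0.51 [287. 290.] [0.393 0.055 0.051]
top cam 0.68 [278. 204.] [0.607 0.074 0.   ]
top oil 0.61 [172. 164.] [0.71  0.344 0.   ]
top pin_cup 0.59 [379. 220.] [ 0.564 -0.176  0.   ]
top padlock_big 0.91 [225. 195.] [0.63  0.208 0.   ]
top padlock_small 0.67 [332. 245.] [ 0.504 -0.057  0.   ]
top screwdriver 0.66 [345. 186.] [ 0.653 -0.094  0.   ]
top brush 0.61 [165. 243.] [0.508 0.351 0.   ]
top brush 0.6 [274. 237.] [0.524 0.085 0.   ]
top key_blank 0.55 [215. 245.] [0.504 0.228 0.   ]
side post 0.71 [268. 189.] [0.597 0.14  0.08 ]
side jig 0.96 [281. 240.] [ 0.603  0.062 -0.   ]
side jig 0.42 [262. 192.] [0.606 0.218 0.   ]
side carriage 0.66 [237. 239.] [0.511 0.078 0.013]
side push_face 0.77 [220. 235.] [0.477 0.086 0.03 ]
side push_face 0.72 [265. 190.] [0.605 0.191 0.03 ]
side cylinder_mid 0.87 [188. 224.] [0.418 0.115 0.051]
side cylinder_mid 0.76 [184. 254.] [0.398 0.037 0.051]
side cylinder_mid 0.64 [231. 223.] [0.503 0.093 0.051]
side cam 0.97 [279. 233.] [0.604 0.082 0.   ]
side cam 0.75 [274. 193.] [0.632 0.205 0.   ]
side oil 0.96 [292. 152.] [0.721 0.34  0.   ]
side pin_cup 0.95 [301. 339.] [ 0.567 -0.175  0.   ]
side padlock_big 0.72 [275. 190.] [0.637 0.214 0.   ]
side padlock_small 0.96 [250. 298.] [ 0.503 -0.063  0.   ]
side screwdriver 0.64 [282. 238.] [0.607 0.066 0.   ]
side screwdriver 0.58 [329. 292.] [ 0.653 -0.093  0.   ]
side brush 0.57 [206. 161.] [0.499 0.364 0.   ]
side key_blank 0.52 [223. 197.] [ 0.513  0.224 -0.   ]
1.4 [0.22408578 0.58340194 0.24752884] [[-9.33493734e-01  3.58593711e-01 -7.11057988e-06]
 [ 3.58593711e-01  9.33493732e-01 -5.48066330e-05]
 [-1.30156322e-05 -5.37114577e-05 -9.99999998e-01]] 1.0025668311978413
```

View pics/top1.png

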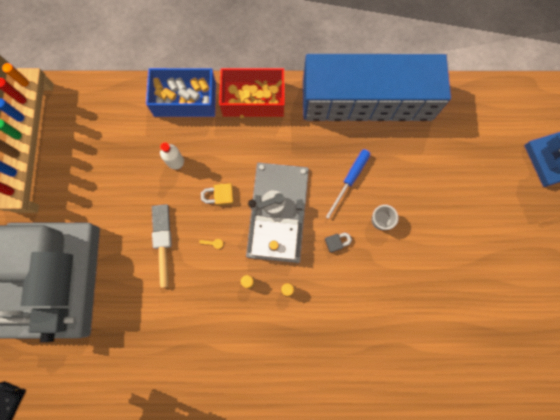

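View pics/side1.png

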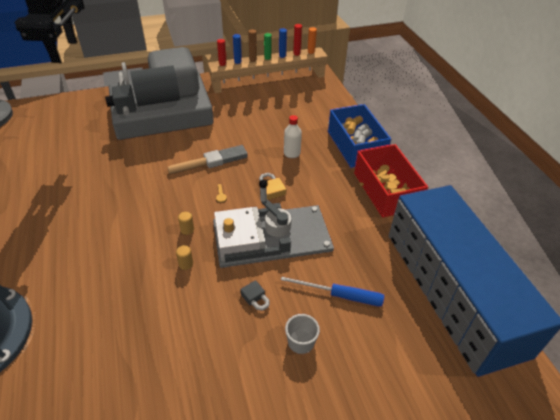

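The top view shows the jig at about (278,213) with forward pointing up. The lever post is at (251,203), on its left. The genuine cylinder is at (273,245) on the carriage, and two look-alikes stand behind it at (247,282) and (288,290). I'll fit the plate more precisely next.

Run:
```python
from h import *
p,d=cams.capture('top')
c=cams.calibration('top');K=np.array(c['mtx']);R=np.array(c['R']);t=np.array(c['t']).ravel()
v,u=np.mgrid[:420,:560]
P=np.stack([(u-K[0,2])/K[0,0]*d,(v-K[1,2])/K[1,1]*d,d],-1)
W=(P-t)@R
for s,e in [('bench',(slice(300,330),slice(200,300)))]: print(np.median(W[e][...,2]),W[e][...,2].std())
m=((W[...,2]>.006)&(W[...,2]<.13)&(u>235)&(u<320)&(v>155)&(v<270)&(d>0)).astype(np.uint8)
n,l,st,ce=cv2.connectedComponentsWithStats(m);k=1+np.argmax(st[1:,4]);print(st[k])
m=(l==k)
low=m&(W[...,2]<.02)
pts=W[low][:,:2].astype(np.float32);r=cv2.minAreaRect(pts);print('plate',r);print(cv2.boxPoints(r))
hi=m&(W[...,2]>.085);print('post/ball',hi.sum(),W[hi].mean(0),np.ptp(W[hi],axis=0))
bar=m&(W[...,2]>.052)&(W[...,2]<.075);print(W[bar].mean(0))
ca=m&(W[...,2]>.04)&(W[...,2]<.051);r=cv2.minAreaRect(W[ca][:,:2].astype(np.float32));print('carr',r)
cv2.imwrite('pics/crop.png',cv2.resize(p[150:300,215:335],None,fx=4,fy=4,interpolation=cv2.INTER_CUBIC))
```

```text
0.0005918681854090735 0.06919091666134695
[ 246  163   62  100 5076]
plate ((0.5863638520240784, 0.07627740502357483), (0.12994486093521118, 0.24102440476417542), 84.12100219726562)
[[ 4.5983052e-01  2.3990519e-02]
 [ 6.9958723e-01 -6.9711357e-04]
 [ 7.1289718e-01  1.2856430e-01]
 [ 4.7314048e-01  1.5325192e-01]]
post/ball 63 [0.58244834 0.13408799 0.11080045] [0.01874633 0.01841593 0.02920748]
[0.56982065 0.09221015 0.06165292]
carr ((0.5499710440635681, 0.07999593764543533), (0.11579243838787079, 0.158976212143898), 84.16173553466797)
```

View pics/crop.png

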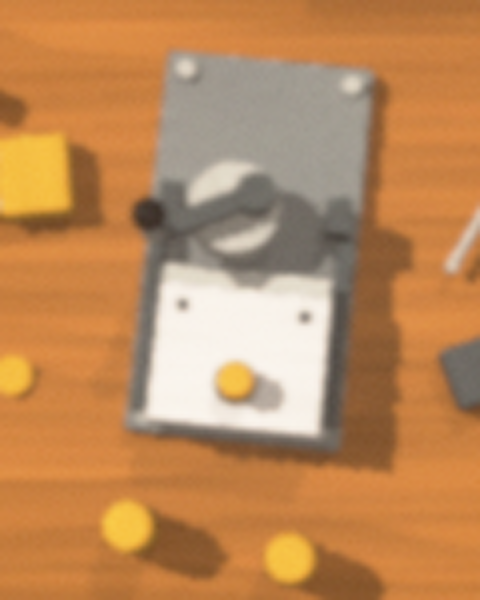

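The plate fit is 130 x 241 mm, which matches the given size. This gives yaw -5.9° and the jig origin at (0.608,0.074). The ball is at (0.5825,0.134), 65 mm from the axis, so the lever must turn 119° clockwise. I'll straddle the post loosely with the fingers and carry it round.

```bash
python3 -m handwheel '[[0.04,-0.05,0,-0,0,-0.05],[0.08,-0.1,0,0,0,-0.1],[0.1,-0.125,0,0,0,-0.15],[0.13,-0.16,0,0,0,-0.2],[0.15,-0.19,0,0,0,-0.25],[0.18,-0.225,0,0,0,-0.3],[0.2,-0.25,0,0,0,-0.35],[0.22,-0.275,0,0,0,-0.4]]' -0.05
```

```text
time_s: 2.12
position: [0.4333, 0.3215, 0.2478]
tcp_rot: [[-0.389, 0.921, 0.0], [0.921, 0.389, 0.0], [0.0, 0.001, -1.0]]
force: [0.5, 0.0, 0.6]
opening: 0.512
grasp_force: 0.0
```

```bash
python3 -m handwheel '[[0.025,-0.031,0,0,0,0],[0.05,-0.062,0,0,0,0],[0.075,-0.094,-0.01,0,0,0],[0.1,-0.125,-0.02,0,0,0],[0.12,-0.15,-0.03,0,0,0],[0.1385,-0.174,-0.04,0,0,0],[0.1385,-0.174,-0.05,0,0,0],[0.1385,-0.174,-0.05,0,0,0]]'
python3 - <<'E'
from h import *
s=bot.read_state();print(s['position'],s['time_s'])
p,d=cams.capture('wrist');cv2.imwrite('pics/w1.png',p)
c=cams.calibration('wrist');T=np.array(c['tool_from_camera']);K=np.array(c['mtx'])
Rt=np.array(s['tcp_rot'])
for r in models.tip_of('post','wrist')[:2]:
    a=np.array(r['position']);dx=(a-[K[0,2],K[1,2]])/[K[0,0],K[1,1]];th=np.hypot(*dx)
    ray_=np.r_[np.sin(th)*dx/th,np.cos(th)]
    o=Rt@T[:3,3]+s['position'];w=Rt@T[:3,:3]@ray_
    print(r['conf'],a,o+w*(.08-o[2])/w[2])
E
```

```text
time_s: 2.78
position: [0.5705, 0.1475, 0.1954]
tcp_rot: [[-0.39, 0.921, -0.004], [0.921, 0.39, -0.0], [0.002, -0.004, -1.0]]
force: [-1.1, 0.6, -0.8]
opening: 0.479
grasp_force: 0.0
[0.57046067 0.14746108 0.19541175] 2.7833
0.85 [291.7 233.8] [0.58180594 0.13372497 0.08      ]
```

View pics/w1.png

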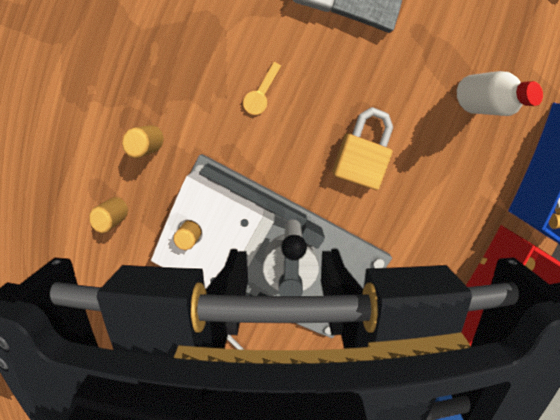

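The wrist view shows the ball at (293,246) between the fingers, and the network puts the post at (0.582,0.134), which agrees. I'll settle first.

```bash
python3 -m handwheel '[[0,0,0,0,0,0],[0,0,0,0,0,0],[0,0,0,0,0,0],[0,0,-0.01,0,0,0],[0,0,-0.02,0,0,0],[0,0,-0.03,0,0,0],[0,0,-0.03,0,0,0],[0,0,-0.03,0,0,0]]'
```

```text
time_s: 3.55
position: [0.5699, 0.1491, 0.1661]
tcp_rot: [[-0.393, 0.919, -0.003], [0.92, 0.393, -0.0], [0.001, -0.003, -1.0]]
force: [-0.7, -0.0, 0.1]
opening: 0.475
grasp_force: 0.0
```

```bash
python3 -m handwheel '[[0.012,-0.015,0,0,0,0],[0.012,-0.015,0,0,0,0],[0.012,-0.015,-0.01,0,0,0],[0.012,-0.015,-0.025,0,0,0],[0.012,-0.015,-0.04,0,0,0],[0.012,-0.015,-0.055,0,0,0],[0.012,-0.015,-0.07,0,0,0],[0.012,-0.015,-0.075,0,0,0]]'
```

```text
time_s: 4.22
position: [0.5806, 0.1345, 0.09]
tcp_rot: [[-0.393, 0.919, -0.005], [0.919, 0.393, 0.0], [0.002, -0.005, -1.0]]
force: [-1.0, -0.9, 0.1]
opening: 0.471
grasp_force: 0.0
```

Run:
```python
import numpy as np
f=lambda a:.065*np.array([np.cos(np.radians(a)),np.sin(np.radians(a))])
a=114
for c in range(4):
    print(a,[list(map(float,np.round(f(a-4*i)-f(a),3))) for i in range(1,9)]);a-=32
```

```text
114 [[0.004, 0.002], [0.009, 0.003], [0.013, 0.004], [0.017, 0.005], [0.022, 0.005], [0.026, 0.006], [0.031, 0.005], [0.035, 0.005]]
82 [[0.004, -0.001], [0.009, -0.002], [0.013, -0.003], [0.017, -0.005], [0.021, -0.007], [0.025, -0.009], [0.029, -0.012], [0.033, -0.015]]
50 [[0.003, -0.003], [0.007, -0.006], [0.009, -0.01], [0.012, -0.013], [0.015, -0.017], [0.017, -0.021], [0.018, -0.025], [0.02, -0.03]]
18 [[0.001, -0.004], [0.002, -0.009], [0.003, -0.013], [0.003, -0.018], [0.003, -0.022], [0.003, -0.027], [0.002, -0.031], [0.001, -0.036]]
```

```bash
python3 -m handwheel '[[0.004,0.002,0.002,0,0,-0.035],[0.009,0.003,0.002,0,0,-0.07],[0.013,0.004,0.002,0,0,-0.105],[0.017,0.005,0.002,0,0,-0.14],[0.022,0.005,0.002,0,0,-0.175],[0.026,0.006,0.002,0,0,-0.21],[0.031,0.005,0.002,0,0,-0.245],[0.035,0.005,0.002,0,0,-0.28]]'
```

```text
time_s: 4.88
position: [0.6156, 0.1396, 0.0941]
tcp_rot: [[0.159, 0.987, -0.005], [0.987, -0.159, 0.0], [-0.001, -0.005, -1.0]]
force: [-2.9, -1.6, 0.8]
opening: 0.479
grasp_force: 1.3
```

```bash
python3 -m handwheel '[[0.004,-0.001,0,0,0,-0.035],[0.009,-0.002,0,0,0,-0.07],[0.013,-0.003,0,0,0,-0.105],[0.017,-0.005,0,0,0,-0.14],[0.021,-0.007,0,0,0,-0.175],[0.025,-0.009,0,0,0,-0.21],[0.029,-0.012,0,0,0,-0.245],[0.033,-0.015,0,0,0,-0.28]]'
python3 -m handwheel '[[0.003,-0.003,0,0,0,-0.035],[0.007,-0.006,0,0,0,-0.07],[0.009,-0.01,0,0,0,-0.105],[0.012,-0.013,0,0,0,-0.14],[0.015,-0.017,0,0,0,-0.175],[0.017,-0.021,0,0,0,-0.21],[0.018,-0.025,0,0,0,-0.245],[0.02,-0.03,0,0,0,-0.28]]'
python3 - <<'E'
from h import *
p,d=cams.capture('top')
for n in['side','top']:
    p,d=cams.capture(n);
    for r in models.tip_of('post',n)[:2]:
        w=atz(n,r['position'],.08)[:2]-[.6083,.074];print(n,r['conf'],w,np.degrees(np.arctan2(w[1],w[0])))
E
```

```text
time_s: 5.55
position: [0.6489, 0.1255, 0.0942]
tcp_rot: [[0.659, 0.752, -0.004], [0.752, -0.659, 0.002], [-0.001, -0.004, -1.0]]
force: [-2.8, 2.6, 0.8]
opening: 0.48
grasp_force: 1.6
time_s: 6.22
position: [0.6698, 0.096, 0.0943]
tcp_rot: [[0.958, 0.287, -0.001], [0.287, -0.958, 0.003], [-0.001, -0.003, -1.0]]
force: [-0.2, 3.3, 0.7]
opening: 0.479
grasp_force: 1.7
side 0.86 [0.05834029 0.03619037] 31.812664147866784
```

```bash
python3 -m handwheel '[[0.001,-0.004,0,0,0,-0.035],[0.002,-0.009,0,0,0,-0.07],[0.003,-0.013,0,0,0,-0.105],[0.003,-0.018,0,0,0,-0.14],[0.003,-0.022,0,0,0,-0.175],[0.003,-0.027,0,0,0,-0.21],[0.002,-0.031,0,0,0,-0.245],[0.001,-0.036,0,0,0,-0.28]]'
python3 -m handwheel '[[-0.001,-0.004,0,0,0,-0.035],[-0.002,-0.006,0,0,0,-0.05],[-0.002,-0.006,0,0,0,-0.05],[-0.002,-0.006,0,0,0,-0.05],[-0.002,-0.006,0,0,0,-0.05],[-0.002,-0.006,0,0,0,-0.05],[-0.002,-0.006,0,0,0,-0.05],[-0.002,-0.006,0,0,0,-0.05]]'
python3 - <<'E'
from h import *
s=bot.read_state()
p,d=cams.capture('wrist');cv2.imwrite('pics/w2.png',p)
c=cams.calibration('wrist');T=np.array(c['tool_from_camera']);K=np.array(c['mtx']);Rt=np.array(s['tcp_rot'])
L=[]
for r in models.tip_of('post','wrist')[:2]:
    a=np.array(r['position']);dx=(a-[K[0,2],K[1,2]])/[K[0,0],K[1,1]];th=np.hypot(*dx)
    o=Rt@T[:3,3]+s['position'];w=Rt@T[:3,:3]@np.r_[np.sin(th)*dx/th,np.cos(th)]
    L.append(('wrist',r['conf'],o+w*(.08-o[2])/w[2]))
for n in['side','top']:
    cams.capture(n)
    for r in models.tip_of('post',n)[:2]: L.append((n,r['conf'],atz(n,r['position'],.08)))
for n,cf,w in L:
    w=w[:2]-[.6083,.074];print(n,cf,w,np.degrees(np.arctan2(w[1],w[0])))
E
```

```text
time_s: 7.13
position: [0.672, 0.059, 0.0946]
tcp_rot: [[0.965, -0.264, 0.001], [-0.264, -0.965, 0.001], [0.001, -0.001, -1.0]]
force: [2.0, 3.3, -1.6]
opening: 0.475
grasp_force: 1.6
time_s: 7.8
position: [0.6701, 0.0522, 0.0947]
tcp_rot: [[0.934, -0.357, 0.001], [-0.357, -0.934, -0.0], [0.001, -0.0, -1.0]]
force: [1.8, 1.0, 0.7]
opening: 0.477
grasp_force: 0.8
wrist 0.93 [ 0.06279319 -0.01220134] -10.996114459824213
```

View pics/w2.png

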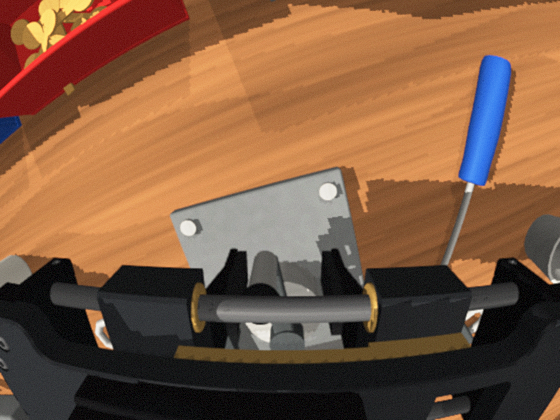

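The lever looks to be within a few degrees: the wrist estimate is -11°, the geometry gives -7°, and the goal is -6°. I'll ease off, rise, and check from above.

```bash
python3 -m handwheel '[[0.003,0.006,0,0,0,0],[0.004,0.012,0,0,0,0],[0.004,0.012,0.01,0,0,0],[0.004,0.012,0.03,0,0,0],[0.004,0.012,0.05,0,0,0],[0.004,0.012,0.075,0,0,0],[0.004,0.012,0.1,0,0,0],[0.004,0.012,0.1,0,0,0]]'
python3 -m handwheel '[[-0.04,0,0,0,0,0.05],[-0.08,0.01,0,0,0,0.1],[-0.12,0.015,0,0,0,0.125],[-0.15,0.02,0,0,0,0.125],[-0.19,0.025,0,0,0,0.125],[-0.23,0.027,0,0,0,0.125],[-0.23,0.027,0,0,0,0.125],[-0.23,0.027,0,0,0,0.125]]' -1
python3 - <<'E'
from h import *
print(bot.read_state()['position'])
L=[]
for n in['side','top']:
    p,_=cams.capture(n);cv2.imwrite(f'pics/{n}3.png',cv2.resize(p[140:300,200:360],None,fx=3.5,fy=3.5))
    for q,z in [('post',.08),('push_face',.03)]:
      for r in models.tip_of(q,n)[:2]:
        w=atz(n,r['position'],z)[:2]-[.6083,.074];print(n,q,r['conf'],w,np.degrees(np.arctan2(w[1],w[0])))
E
```

```text
time_s: 8.77
position: [0.677, 0.0642, 0.2011]
tcp_rot: [[0.934, -0.357, 0.011], [-0.357, -0.934, -0.001], [0.011, -0.003, -1.0]]
force: [1.2, 0.2, 1.6]
opening: 0.475
grasp_force: 0.0
time_s: 9.43
position: [0.4396, 0.0917, 0.1942]
tcp_rot: [[0.993, -0.114, -0.005], [-0.114, -0.994, -0.0], [-0.005, 0.001, -1.0]]
force: [1.7, 0.6, 0.2]
opening: 0.024
grasp_force: 0.0
[0.4395681  0.09165193 0.19421284]
side post 0.8 [ 0.06504464 -0.00557834] -4.901785912053564
side push_face 0.68 [-0.13546278  0.01163661] 175.09019338800738
top post 0.74 [ 0.06263498 -0.00911395] -8.278943346816119
```

View pics/side3.png

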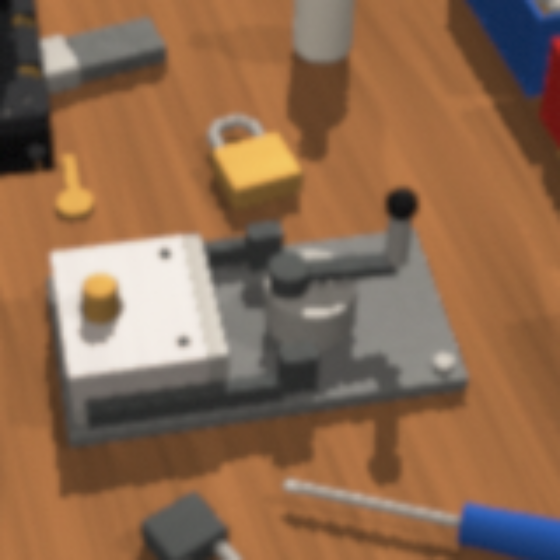

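The side view shows the lever pointing forward, with the ball at (400,203), and the cylinder standing at (101,296). Both cameras put the lever within 3° of the goal. Next is the descent behind the carriage.

```bash
python3 -m handwheel '[[0,0,-0.02,0,0,0],[0,0,-0.045,0,0,0],[0,0,-0.07,0,0,0],[0,0,-0.095,0,0,0],[0,0,-0.115,0,0,0],[0,0,-0.13,0,0,0],[0,0,-0.142,0,0,0],[0,0,-0.142,0,0,0]]'
python3 -m handwheel '[[0.003,0,0,0,0,0],[0.006,-0.001,0,0,0,0],[0.009,-0.001,0,0,0,0],[0.012,-0.001,0,0,0,0],[0.015,-0.0015,0,0,0,0],[0.018,-0.002,0,0,0,0],[0.02,-0.002,0,0,0,0],[0.02,-0.002,0,0,0,0]]'
```

```text
time_s: 10.4
position: [0.4436, 0.0909, 0.0502]
tcp_rot: [[0.993, -0.115, -0.004], [-0.115, -0.993, 0.0], [-0.004, 0.0, -1.0]]
force: [-0.5, -0.3, -0.4]
opening: 0.008
grasp_force: 0.0
time_s: 11.07
position: [0.4632, 0.0891, 0.0527]
tcp_rot: [[0.993, -0.115, -0.001], [-0.115, -0.993, -0.0], [-0.001, 0.0, -1.0]]
force: [-2.7, -0.7, 1.0]
opening: 0.008
grasp_force: 1.2
```

```bash
python3 -m handwheel '[[0.003,0,0,0,0,0],[0.006,-0.001,0,0,0,0],[0.01,-0.001,0,0,0,0],[0.014,-0.0015,0,0,0,0],[0.018,-0.002,0,0,0,0],[0.021,-0.002,0,0,0,0],[0.024,-0.0025,0,0,0,0],[0.026,-0.003,0,0,0,0]]'
python3 -m handwheel '[[0.001,0,0,0,0,0],[0.002,0,0,0,0,0],[0.003,0,0,0,0,0],[0.003,0,0,0,0,0],[0.004,0,0,0,0,0],[0.004,0,0,0,0,0],[0.005,0,0,0,0,0],[0.005,0,0,0,0,0]]'
```

```text
time_s: 11.73
position: [0.49, 0.0862, 0.0523]
tcp_rot: [[0.993, -0.115, -0.001], [-0.115, -0.993, 0.0], [-0.001, -0.0, -1.0]]
force: [-5.7, 2.5, 0.9]
opening: 0.007
grasp_force: 3.0
time_s: 12.4
position: [0.4902, 0.0863, 0.0524]
tcp_rot: [[0.993, -0.114, -0.01], [-0.114, -0.993, 0.0], [-0.01, 0.001, -1.0]]
force: [-8.8, -0.6, 6.8]
opening: 0.008
grasp_force: 4.8
```

Firm stop at 9 N after the expected travel, so the carriage should be home. I'll back off, rise and check.

```bash
python3 -m handwheel '[[-0.005,0,0,0,0,0],[-0.015,0.001,0,0,0,0],[-0.03,0.003,0,0,0,0],[-0.04,0.004,0,0,0,0],[-0.04,0.004,0.03,0,0,0],[-0.04,0.004,0.07,0,0,0],[-0.04,0.004,0.1,0,0,0],[-0.04,0.004,0.12,0,0,0]]'
python3 -m handwheel '[[0,0.03,0.02,0,0,0],[0,0.06,0.03,0,0,0],[0,0.1,0.03,0,0,0],[0,0.14,0.03,0,0,0],[0,0.14,0.03,0,0,0],[0,0.14,0.03,0,0,0],[0,0.14,0.03,0,0,0],[0,0.14,0.03,0,0,0]]'
python3 - <<'E'
from h import *
for n in['side','top']:
    p,d=cams.capture(n);cv2.imwrite(f'pics/{n}4.png',cv2.resize(p[140:300,200:360],None,fx=3.5,fy=3.5))
    f=np.array([.9947,-.1025])
    for q,z in [('post',.08),('push_face',.03),('carriage',.013),('cylinder_mid',.051)]:
      for r in models.tip_of(q,n)[:3]:
        w=atz(n,r['position'],z)[:2]-[.6083,.074];print(n,q,round(r['conf'],2),'jig',w@f,w@[.1025,.9947])
E
```

```text
time_s: 13.07
position: [0.4567, 0.0901, 0.1755]
tcp_rot: [[0.993, -0.115, 0.007], [-0.115, -0.993, -0.0], [0.007, -0.001, -1.0]]
force: [-0.0, -0.2, -1.5]
opening: 0.003
grasp_force: 0.0
time_s: 13.73
position: [0.4548, 0.2292, 0.2024]
tcp_rot: [[0.993, -0.116, 0.0], [-0.116, -0.993, -0.0], [0.0, 0.0, -1.0]]
force: [0.2, 0.9, -0.5]
opening: 0.001
grasp_force: 0.0
side post 0.68 jig 0.06947387559732375 -0.009125771219913275
side post 0.37 jig -0.025877037889989605 -0.30108272945695946
side post 0.29 jig -0.004042142612621397 0.059244228144587865
side push_face 0.75 jig -0.10143841587217216 0.007249880734512293
side push_face 0.65 jig -0.010874817771375654 -0.031088783192686962
side carriage 0.92 jig -0.06473957448902937 -0.005425411079967797
side carriage 0.43 jig -0.07541901404768046 0.036837892403197584
side carriage 0.2 jig -0.0037247998190877585 -0.015294414533336808
side cylinder_mid 0.69 jig -0.07700862697359444 0.0010301906897150373
side cylinder_mid 0.68 jig -0.18887641936214825 0.020235756493435002
side cylinder_mid 0.67 jig -0.20697177745521111 -0.05828647672661301
top post 0.85 jig 0.06641116932335009 -0.0023306130372444853
top push_face 0.6 jig -0.11662304836154633 -0.0032570648192918
top carriage 0.68 jig -0.05341464699887927 -0.0015681946982660806
top cylinder_mid 0.65 jig -0.19375897556544117 0.05393834504549159
top cylinder_mid 0.53 jig -0.08602529642330149 0.0012085988909163836
top cylinder_mid 0.49 jig -0.2083281326008987 -0.03840492128631099
```

View pics/side4.png

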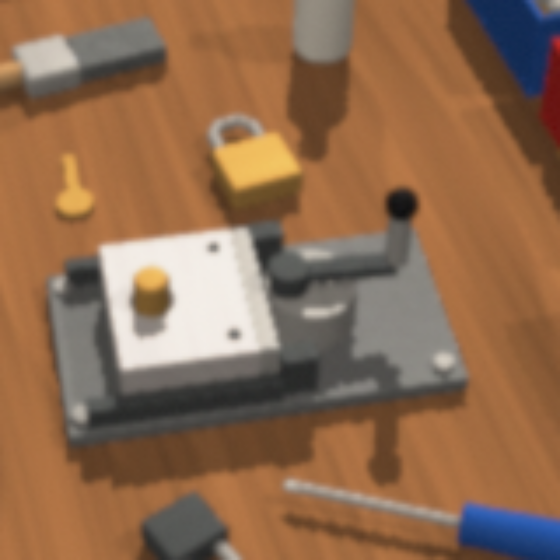

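View pics/top4.png

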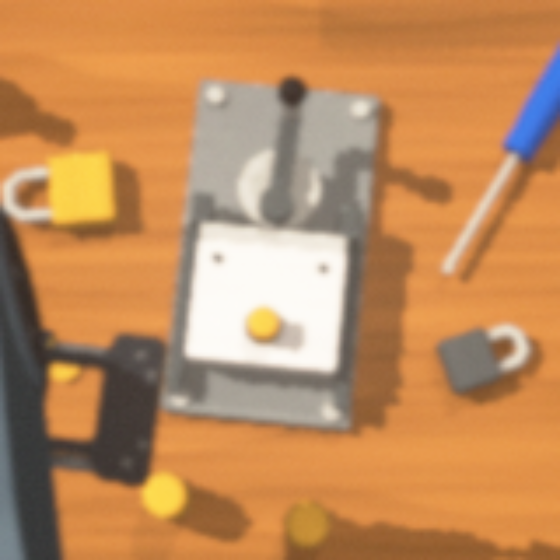

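Both views show the carriage against the end stops, the cylinder upright (top view (263,323)) and the lever straight forward (ball at (291,92)).

```bash
python3 -c "
from rig import bot
print(bot.hand_in())"
```

```text
the job is handed in; nothing more can be done
None
```

I turned the cam's lever to point straight forward, then pushed the carriage home against its stops with the cylinder still upright in its pocket, and handed the job in at about 14 s; the hand-in returned no verdict.

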